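# Kick over the roller rest at the slat sanding bench

## Robot

A 7-joint arm with a two-finger parallel gripper is mounted at the origin on the work surface. World frame = base frame: x ahead of the robot, y to its left, z up, the work surface at z = 0. Lengths are in m, angles in rad, forces in N, time in s.
With the tool pointing down it reaches from about 0.4 to 0.85 m from the base axis. Payload 4.5 kg.
Tool frame: the origin (TCP) lies between the finger pads; the fingertips stand 11 mm ahead of it and the grasp point (between the pads) lies 8 mm behind it (r.nose_length is the distance from the TCP to the fingertips, in m); z points along the fingers, y is the line along which they close (so a half turn about z gives the same grasp; the last joint's range is limited). The gripper opens to 88 mm and grips with 3 to 60 N. Pads are 18 mm wide; open, the fingers measure 123 mm over their backs; the gripper's body (75 mm by 187 mm) begins 45 mm behind the grasp point.
Start: joints at [1.366, 0.689, -0.195, 1.565, 0.157, 0.902, -0.215], TCP at [0.148, -0.607, 0.25] pointing down, gripper open.
Joint ranges: [-3.01, 3.01], [-0.46, 2.08], [-1.47, 1.51], [0.13, 2.56], [-1, 4.14], [0.04, 2.09], [-2.66, 2.66]. Speed limits (rad/s): [2.57, 2.57, 3.14, 3.14, 3.14, 3.14, 3.14].

## Interface

Orientations are given as a unit quaternion [x, y, z, w].
In Python, from plant import get_state, snapshot, camera_model, r gives the robot as it stands.
- The arm moves only by the shell command python3 -m inch 'ROWS' [FORCE]. ROWS is text: rows parted by semicolons, each of 7 numbers parted by spaces: the opening, from -1 (shut) to 1 (fully open), then the shift along the tool's x, y, z in m, then the turn, a rotation vector about the tool's x, y, z in rad. A call has 1 to 20 rows; each row shifts and turns the commanded pose from where the row before left it, along the tool's axes as they then stand; what a row does not reach is not made up. A row lasts 1/12 s, in which the tool goes at most 41.7 mm and 7.16 degrees, less where a joint would pass 70% of its speed; a pose out of reach is approached as far as the arm can. A call is refused whole if a number of a shift passes 0.0417 or a number of a turn 0.125, either way. A call with a gripper value outside its range is refused whole. The fingers move at their own pace and stop on an object; FORCE is the grip in N (left out, the last holds). Time passes only in rows, so rows that do not move let the fingers close. It gives the time, the measured TCP pose, the force, the opening and the grip force at its end, in the units of the state.
- get_state(): the state, without advancing time (a new reading comes with each control period).
- snapshot(name): name is "scene" or "top" or "wrist"; returns (picture, depth): 480x640x3 uint8, red, green, blue; 480x640 float32, m along the optical axis (not along the pixel's ray), 0 where there is no reading.
- camera_model(name): a dict with "intrinsics" (3x3 intrinsics, pixels), "view" (4x4, takes a point from world to camera coordinates). Camera axes: x right, y down, z forward; pixel columns grow to the right and rows downward; lengths in m; the calibration is good to about 2 mm. A picture is of the moment at which its call begins: read the wrist's pose just before it. camera_model takes no time and is no camera call; for the wrist camera it gives the pose at the moment of the call.
- r.finish_job(): hands the job in; it is judged then, once.
The state is a dict: "clock": time; "q": joint angles; "qd": joint speeds; "joint_torque": joint torques, N m; "tool_pos": TCP position; "eef_rot": TCP orientation; "contact_force": force on the tool from outside, world axes, zero at the start; "moment": the same for the moment, N m; "opening": opening from 0.0 (shut) to 1.0 (fully open); "finger_force": force on a finger pad.
Only numpy, scipy, OpenCV 4.12 (cv2) and the standard library are available. Lean on these libraries where they do the work, as an engineer would, in place of code of your own. Each camera call takes 0.05 s, during which the arm holds its last target. There are 200 camera calls.

## Task

The next long slat needs something to run on beside the disc sander: take the sprung rest with the roller on top and push it over past its centre, so that it snaps across to its other stop and stays there. Leave the forked rest and the rest with the flat metal pad as they are, and take the gripper clear.

Things in the scene. Friction and masses are not known exactly. Their poses are not given: they have to be found in the camera images.
- roller_rest_base: Steel foot of the rest with a roller on top, fixed to the bench: plate 110 (x) x 80 (y) x 8 mm, two upright cheeks 84 mm long, 68 high. Origin: centre of its underside. A bar 26 mm wide, 8 thick, pivots on the foot's y axis 40 mm above the origin and carries, 120 mm from the pivot, a black roller 24 mm thick, 60 long, parallel to y. Start: roller centre at x +73, y 0, z 136 mm in the foot's frame.
- roller_rest (a joint): Swing of the roller rest's arm, rad: 0 = leaning 37 deg to the foot's +x (start), 0.65 = upright (roller top 172 mm high), 1.30 = leaning 37 deg to the foot's -x (the wanted stop; roller at x -73 mm). A spring drives it from upright to the nearer stop: about 5 N pushed level at the roller starts it, less towards upright; just past upright it snaps over by itself.
- fork_rest (a joint): Swing, rad, same meaning, of the arm of a second rest with the same foot and bar, ending in a V-shaped steel fork; up to 195 mm high when upright, 0.2 to 0.7 m to one side of the roller rest. Starts at 0, to stay there.
- pad_rest (a joint): Swing, rad, same meaning, of the arm of a third such rest, ending in a flat metal pad 50 x 70 mm, also 0.2 to 0.7 m to one side. Starts at 1.30, already swung over, to stay there.
Not all that is in view belongs to the job. Leave any turquoise look-alike of the roller_rest_base alone.

How it is judged:
At the end, for the whole second after the job is handed in: The roller rest's arm lies at rest at its other stop (joint above 1.15 of 1.30 rad), the forked rest is still at its first stop (below 0.15 rad) and the pad rest still swung over (above 1.15 rad) (value of joint each of roller_rest, pad_rest above 1.15 rad and velocity of joint roller_rest below 0.2 rad/s and value of joint fork_rest below 0.15 rad); the robot touches nothing.
It fails at once if the forked rest is pushed over or more than 17 degrees off its stop (value of joint fork_rest above 0.3 rad).
It fails at once if the pad rest is pushed back or more than 17 degrees off its stop (value of joint pad_rest below 1 rad).
It also fails if it takes over 32 s, if anything falls off the work surface, if the arm or the gripper's body presses on something with over 40 N, if the wrist force passes 120 N, or if a joint passes its speed limit or range.

## Working session

There is one attempt and no reset: what is moved stays moved. The work goes in short steps, Python scripts to look and compute and a shell command to move; the robot and the scene stay as the last step left them, time stands still between calls to the robot, and variables do not carry over. Pictures are saved under pics/ and viewed, at most 10 in all, crops included, and the job is handed in when it is done.

```bash
mkdir -p pics
python3 - <<'E'
from plant import *
import cv2,numpy as np
s=get_state();print(s['clock'],s['tool_pos'],s['eef_rot'],s['contact_force'])
for n in("scene","top"):
    p,d=snapshot(n);cv2.imwrite(f'pics/{n}0.png',p[...,::-1]);np.save(f'pics/{n}0.npy',d)
    m=camera_model(n);print(n,m['intrinsics'],m['view'],(d>0).mean())
E
```

```text
0.0 [ 0.14764601 -0.60669247  0.24893234] [ 9.92874479e-01  1.19161527e-01 -1.68296035e-04 -8.78562233e-04] [-1.06234419  0.689787    0.24156312]
scene [[514.09782619   0.         323.15989786]
 [  0.         514.09782619 242.16039825]
 [  0.           0.           1.        ]] [[-0.53403602  0.84543688 -0.00648218  0.18293816]
 [ 0.7261989   0.45476402 -0.51558205 -0.29785998]
 [-0.43294421 -0.28004674 -0.85681569  1.50624281]
 [ 0.          0.          0.          1.        ]] 0.9961555989583334
top [[555.58919      0.         313.68183572]
 [  0.         555.58919    237.72545967]
 [  0.           0.           1.        ]] [[ 9.80996246e-04 -9.99855737e-01 -1.69570681e-02  8.25693010e-02]
 [-9.97055924e-01  3.22157574e-04 -7.66771240e-02  4.35214806e-01]
 [ 7.66715252e-02  1.69823652e-02 -9.96911770e-01  1.46225144e+00]
 [ 0.00000000e+00  0.00000000e+00  0.00000000e+00  1.00000000e+00]] 0.9960416666666667
```

View pics/scene0.png

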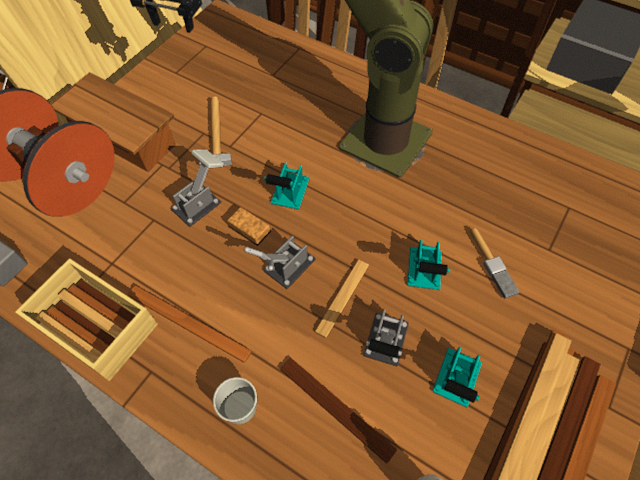

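View pics/top0.png

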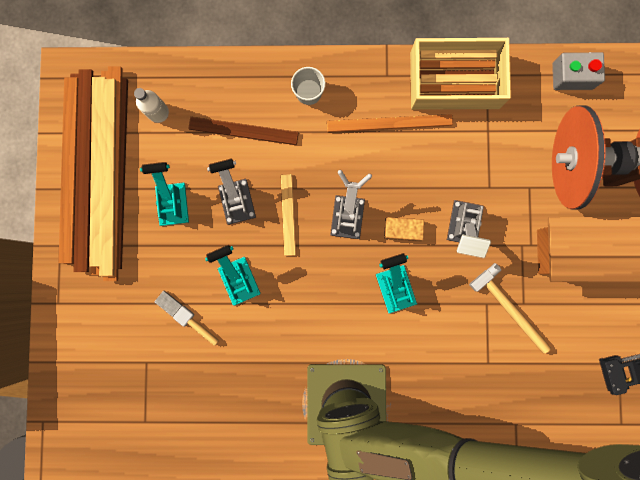

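Scene: the scene view shows the grey roller rest at (386,337), the forked rest at (288,260) and the pad rest at (197,200). The top view has them at (235,190), (348,205) and (468,225).
Could be taken for the target, in the top view: grey roller rest (235,190); turquoise look-alikes (168,195), (235,275), (396,285); grey fork rest (348,205); grey pad rest (468,225). I choose (235,190), which is grey with a black roller. Next is a close crop and a measurement.

```bash
cat > h.py <<'E'
import numpy as np
from plant import camera_model
def ray(n,uv,z):
    m=camera_model(n);K=np.array(m['intrinsics']);V=np.array(m['view']);R=V[:3,:3];c=-R.T@V[:3,3]
    d=R.T@np.linalg.solve(K,[uv[0],uv[1],1]);return c+d*(z-c[2])/d[2]
def cloud(n,D):
    m=camera_model(n);K=np.array(m['intrinsics']);V=np.array(m['view'])
    v,u=np.indices(D.shape);P=np.stack([(u-K[0,2])/K[0,0]*D,(v-K[1,2])/K[1,1]*D,D],-1)
    return (P-V[:3,3])@V[:3,:3]
E
python3 - <<'E'
import cv2,numpy as np
from h import *
I=cv2.imread('pics/top0.png');P=cloud('top',np.load('pics/top0.npy'))
cv2.imwrite('pics/crop.png',cv2.resize(I[130:310,120:420],None,fx=2.6,fy=2.6,interpolation=cv2.INTER_CUBIC))
def box(n,x0,x1,y0,y1,m):
    M=np.zeros(m.shape,bool);M[y0:y1,x0:x1]=m[y0:y1,x0:x1]
    q=P[M]; c,wh,a=cv2.minAreaRect(q[:,:2].astype(np.float32)); print(n,M.sum(),'c',np.round(c,3),'wh',np.round(wh,3),'a',round(a,1),'z',np.round(np.percentile(q[:,2],[2,50,98]),3)); return q
g=I.max(2).astype(int);z=P[...,2]
box('roller',200,262,150,228,(g<60)&(z>.1))
box('foot',200,265,150,230,(z>.004)&(z<.02))
box('cheeks',200,265,150,230,(z>.04)&(z<.08))
for n,b in dict(tq1=(135,195,150,235),tq2=(200,265,240,310),fork=(325,380,160,245),roll=(200,265,150,230)).items(): box(n,*b,z>.03)
for t,b in dict(wood=(275,300,170,260),bot=(130,175,85,125)).items(): box(t,*b,z>.004)
E
```

```text
roller 203 c [0.48  0.181] wh [0.397 0.058] a 46.1 z [0.134 0.145 0.151]
foot 876 c [0.568 0.305] wh [0.218 0.175] a 0.6 z [0.004 0.007 0.017]
cheeks 482 c [0.535 0.292] wh [0.083 0.063] a 13.5 z [0.041 0.062 0.077]
tq1 1050 c [0.43  0.308] wh [0.53  0.126] a 53.2 z [0.036 0.07  1.493]
tq2 959 c [0.359 0.204] wh [0.132 0.272] a 11.4 z [0.038 0.072 1.493]
fork 855 c [ 0.451 -0.001] wh [0.081 0.272] a 82.3 z [0.042 0.075 0.167]
roll 977 c [0.453 0.216] wh [0.399 0.098] a 36.5 z [0.038 0.075 0.152]
wood 995 c [0.464 0.144] wh [0.316 0.107] a 12.6 z [0.004 0.01  0.018]
bot 859 c [0.614 0.299] wh [0.744 0.143] a 50.4 z [0.004 0.1   0.164]
```

View pics/crop.png

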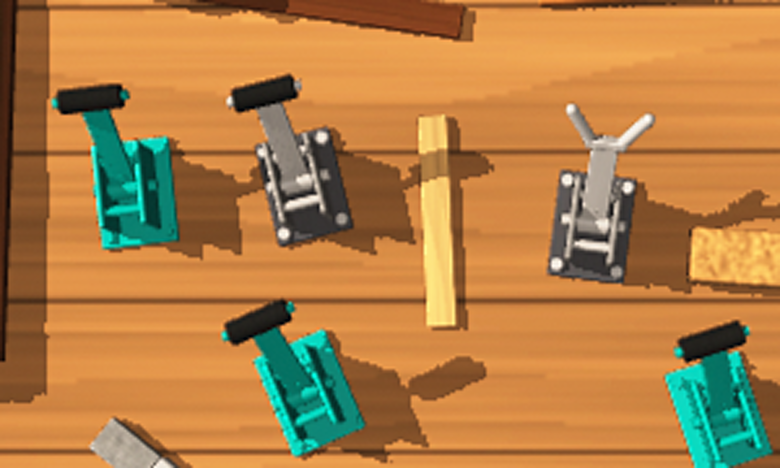

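The crop confirms the grey foot with a black roller at crop (264,93), i.e. top pixel (221.5,166). It leans away from the robot, so it has to be pulled back towards it. I'll refine the numbers and drop the pixels with no depth reading.

Run:
```python
import cv2,numpy as np
from h import *
from plant import get_state,r
from scipy.spatial.transform import Rotation as Ro
I=cv2.imread('pics/top0.png');D=np.load('pics/top0.npy');P=cloud('top',D);z=P[...,2]
def box(n,x0,x1,y0,y1,m):
    M=np.zeros(m.shape,bool);M[y0:y1,x0:x1]=(m&(D>0)&(z<.3))[y0:y1,x0:x1]
    q=P[M];c,wh,a=cv2.minAreaRect(q[:,:2].astype(np.float32));print(n,M.sum(),'c',np.round(c,3),'wh',np.round(wh,3),'a',round(a,1),'z',np.round(np.percentile(q[:,2],[2,98]),3),'x',q[:,0].min().round(3),q[:,0].max().round(3),'y',q[:,1].min().round(3),q[:,1].max().round(3))
g=I.max(2).astype(int)
box('roller',200,262,150,228,(g<60)&(z>.1))
box('foot',200,265,150,230,(z>.004)&(z<.02))
box('cheeks',200,265,150,230,(z>.04)&(z<.08))
for n,b in dict(tq1=(135,195,150,235),tq2=(200,265,240,310),fork=(325,380,160,245)).items(): box(n,*b,z>.03)
print(ray('top',(221.5,166),.142))
s=get_state();print(Ro.from_quat(s['eef_rot']).as_matrix().round(3),r.nose_length,s['opening'])
```

```text
roller 201 c [0.604 0.309] wh [0.02  0.059] a 14.6 z [0.134 0.15 ] x 0.588 0.62 y 0.28 0.337
foot 876 c [0.568 0.305] wh [0.218 0.175] a 0.6 z [0.004 0.017] x 0.46 0.676 y 0.217 0.393
cheeks 482 c [0.535 0.292] wh [0.083 0.063] a 13.5 z [0.041 0.077] x 0.49 0.58 y 0.258 0.324
tq1 1028 c [0.55  0.471] wh [0.126 0.073] a 6.8 z [0.036 0.149] x 0.485 0.614 y 0.435 0.513
tq2 936 c [0.341 0.293] wh [0.126 0.072] a 22.8 z [0.038 0.15 ] x 0.276 0.408 y 0.246 0.347
fork 839 c [ 0.518 -0.011] wh [0.081 0.136] a 83.3 z [0.042 0.161] x 0.449 0.59 y -0.059 0.024
[0.6033491  0.30846748 0.142     ]
[[ 0.972  0.237 -0.001]
 [ 0.237 -0.972  0.002]
 [-0.    -0.002 -1.   ]] 0.011 0.9974153727264473
```

Foot centre is about (0.533,0.291) and its yaw is about 14°, so the tool's x axis already lies along the foot's +x. Plan:
1. Shut the fingers.
2. Travel at the present height to foot x = +125 mm.
3. Go down behind the roller.
4. Pull along tool −x.

```bash
python3 -m inch '-1 .027 -.029 0 0 0 0;-1 .027 -.029 0 0 0 0;-1 .027 -.029 0 0 0 0;-1 .027 -.029 0 0 0 0;-1 .027 -.029 0 0 0 0;-1 .027 -.029 0 0 0 0;-1 .027 -.029 0 0 0 0;-1 .027 -.029 0 0 0 0;-1 .027 -.029 0 0 0 0;-1 .027 -.029 0 0 0 0'; python3 -c "
from plant import *
print(get_state()['q'])"
```

```text
clock: 0.93
tool_pos: [0.342, -0.2599, 0.2497]
eef_rot: [0.993, 0.119, -0.0, -0.0]
contact_force: [0.7, 0.0, -0.3]
opening: 0.268
finger_force: 0.0
[ 0.65480811  0.44591831 -0.16396492  2.12566398  0.12902208  0.57929862
 -0.9338435 ]
```

```bash
python3 -m inch '-1 .026 -.029 0 0 0 0;-1 .026 -.029 0 0 0 0;-1 .026 -.029 0 0 0 0;-1 .026 -.029 0 0 0 0;-1 .026 -.029 0 0 0 0;-1 .026 -.029 0 0 0 0;-1 .026 -.029 0 0 0 0;-1 .026 -.029 0 0 0 0;-1 .026 -.029 0 0 0 0;-1 .026 -.029 0 0 0 0;-1 .026 -.029 0 0 0 0;-1 .026 -.029 0 0 0 0;-1 .026 -.029 0 0 0 0;-1 .026 -.029 0 0 0 0;-1 .026 -.029 0 0 0 0;-1 .026 -.029 0 0 0 0;-1 .026 -.029 0 0 0 0;-1 0 0 0 0 0 0'
python3 - <<'E'
from plant import *
import numpy as np
s=get_state();print(np.round(s['q'],2))
from scipy.spatial.transform import Rotation as R
print((R.from_quat(s['eef_rot']).inv().apply(np.array([.6545,.321,.136])-s['tool_pos'])).round(4))
import cv2
p,d=snapshot('scene');cv2.imwrite('pics/s1.png',p[150:450,250:550,::-1])
E
```

```text
clock: 2.43
tool_pos: [0.6543, 0.3316, 0.2478]
eef_rot: [0.992, 0.123, 0.0, -0.004]
contact_force: [-0.7, 1.2, 0.1]
opening: 0.001
finger_force: 0.0
[-0.49  0.85 -0.08  1.19  0.06  1.1  -1.9 ]
[-0.0026  0.0111  0.1117]
```

View pics/s1.png

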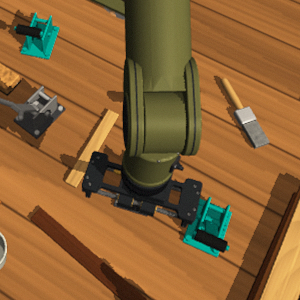

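The view shows the gripper over the far side of the grey rest, which it hides. Its body is near the right-hand turquoise rest at crop (208,230), but 40 mm higher even after going down. Going down.

```bash
python3 -m inch '-1 0 .004 .022 0 0 0;-1 0 .004 .022 0 0 0;-1 0 .003 .022 0 0 0;-1 0 0 .022 0 0 0;-1 0 0 .022 0 0 0;-1 0 0 0 0 0 0;-1 0 0 0 0 0 0'
python3 - <<'E'
from plant import *
import cv2
for n in('top','wrist'):
    p,d=snapshot(n);cv2.imwrite(f'pics/{n}2.png',p[100:260,150:400,::-1] if n=='top' else p[...,::-1])
E
```

```text
clock: 3.07
tool_pos: [0.656, 0.3095, 0.1387]
eef_rot: [0.993, 0.119, -0.002, 0.001]
contact_force: [-0.4, 0.3, -0.2]
opening: 0.005
finger_force: 0.0
```

View pics/wrist2.png

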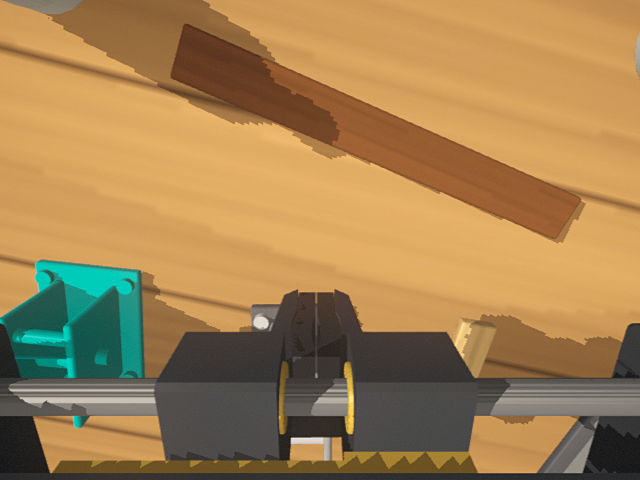

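The wrist view shows the shut fingers (320,320) standing free on the far side of the rest, with no contact. Now pulling along −x.

```bash
python3 -m inch '-1 -.01 -.005 0 0 0 0;-1 -.01 -.005 0 0 0 0;-1 -.01 0 0 0 0 0;-1 -.008 0 0 0 0 0;-1 -.008 0 0 0 0 0;-1 -.008 0 0 0 0 0;-1 -.008 0 0 0 0 0;-1 -.008 0 0 0 0 0;-1 -.008 0 0 0 0 0'
python3 -m inch '-1 -.008 0 0 0 0 0;-1 -.008 0 0 0 0 0;-1 -.008 0 0 0 0 0;-1 -.008 0 0 0 0 0;-1 -.008 0 0 0 0 0;-1 -.008 0 0 0 0 0;-1 0 0 0 0 0 0;-1 0 0 0 0 0 0'
```

```text
clock: 3.92
tool_pos: [0.5823, 0.3037, 0.1435]
eef_rot: [0.993, 0.119, 0.005, -0.002]
contact_force: [2.2, 0.9, 1.5]
opening: 0.002
finger_force: 1.2
clock: 4.58
tool_pos: [0.5324, 0.2913, 0.1404]
eef_rot: [0.993, 0.119, 0.0, -0.0]
contact_force: [0.4, -0.1, 0.2]
opening: 0.003
finger_force: 0.0
```

The pull met 2.2 N, and the force is gone now, so it has probably snapped over. Lifting, moving off and looking.

```bash
python3 -m inch '-1 .01 0 0 0 0 0;-1 .01 0 0 0 0 0;-1 0 0 -.03 0 0 0;-1 0 0 -.03 0 0 0;-1 0 0 -.03 0 0 0;-1 0 0 -.03 0 0 0;-1 0 .03 0 0 0 0;-1 0 .03 0 0 0 0;-1 0 .03 0 0 0 0;-1 0 .03 0 0 0 0;-1 0 .03 0 0 0 0;-1 0 .03 0 0 0 0;-1 0 .03 0 0 0 0;-1 0 0 0 0 0 0;-1 0 0 0 0 0 0'
python3 - <<'E'
from plant import *
import cv2
p,d=snapshot('scene');q,e=snapshot('top')
cv2.imwrite('pics/s3.png',cv2.hconcat([p[150:450,150:500,::-1].copy(),q[110:410,120:520,::-1].copy()]))
E
```

```text
clock: 5.83
tool_pos: [0.6024, 0.0889, 0.2599]
eef_rot: [0.993, 0.117, 0.0, 0.001]
contact_force: [-1.2, 0.8, 0.5]
opening: 0.003
finger_force: 0.0
```

View pics/s3.png

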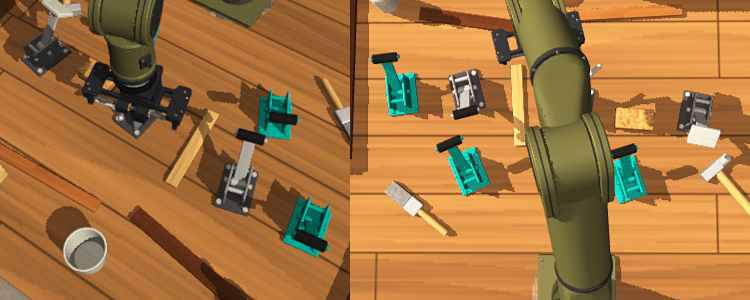

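The grey rest now leans the other way, with its roller at (250,137) in the left half and (461,113) in the right. The fork and pad rests look untouched, and the gripper is clear and about 90 mm above the forked rest.

```bash
python3 -c "
from plant import r
print(r.finish_job())"
```

```text
the job is handed in; nothing more can be done
None
```

The roller rest has snapped over to its other stop, the forked and pad rests look untouched in the last pictures, the gripper is clear, and the job was handed in at about 6 s of the 32 s (no verdict was returned).

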